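# Fasten the safe's battery cover

### The job

The cover screw on the longer of the two black battery boxes is still undone. Take the screwdriver from its wooden stand, seat the blade in that screw's slot, and keep it pressed down against the screw's spring while turning it clockwise (seen from above) until it stops; then stand the screwdriver back upright in its stand and let go.

Things in the scene. Friction and masses are not known exactly. Their poses are not given: they have to be found in the camera images.
- driver: Loose screwdriver, 120 g, upright in its stand, blade down. Origin: middle of the blade's lower edge; z up to the handle, x along the blade's width. Blade 14 (x) by 3.5 (y) mm, up to z = 16 mm; shank 10 mm thick to 50; round steel collar 40 wide, 50 to 56; black handle 34 (x) by 24 (y) mm, 56 to 136 mm (its long side shows the blade's direction): grip it across the 24 mm, about 100 mm above the tip.
- screw_slot (a point): Middle of the slot's floor, 57 mm above the table, in the round steel screw head (38 mm wide, 13 tall) on the LONGER black box (150 x 90 x 45 mm, fixed; screw 30 mm off its middle, away from the ribs). z up, x along the slot: 19 mm long, 6.5 wide, 9 deep, lips bevelled 3 mm. Sprung: sinks up to 5 mm (3 N to start, 10.5 N at the bottom). The screw on the square box (90 x 90 mm) is already fastened.
- screw (a joint): Turn of that screw in rad, growing clockwise seen from above: 0 undone, 1.3 fastened at its hard stop, where the slot lies in line with the box's long side. Starts at 0 to 0.25; light friction (0.05 N m), stays where it is left, and needs no depth feed. Because of the play the blade must turn some 10 degrees more than the screw.
- stand_hole0 (a point): Centre of the hole's mouth in the top of the wooden stand, a fixed block 80 x 80 mm, 60 mm tall. z up. Round hole 25 mm wide, 57 mm deep, edge bevelled 3 mm. The screwdriver stands with its collar on the block's top, so its tip is then 50 mm below this point; any turn about the vertical will do.

How it is judged:
By the outcome, as a careful person would: the job done as asked, in the order asked, and still so for the second after the job is handed in, with the robot touching nothing.
It also fails if it takes over 58 s, if anything falls off the work surface, if the arm or the gripper's body presses on something with over 40 N, if the wrist force passes 120 N, or if a joint passes its speed limit or range.

### The arm

A 7-joint arm with a two-finger parallel gripper is mounted at the origin on the work surface. World frame = base frame: x ahead of the robot, y to its left, z up, the work surface at z = 0. Lengths are in m, angles in rad, forces in N, time in s.
With the tool pointing down it reaches from about 0.4 to 0.875 m from the base axis. Payload 19.3 kg.
Tool frame: the origin (TCP) lies midway between the tips of the shut fingers; the grasp point (between the pads) lies 19 mm behind it; x points along the fingers, y is the direction in which the jaws open and shut, and the axes are right-handed (so a half turn about x gives the same grasp; the last joint's range is limited). The gripper opens to 85 mm and grips with 20 to 120 N. Pads are 22 mm wide; open, the fingers measure 114 mm over their backs; the gripper's body (76 mm by 85 mm) begins 54 mm behind the grasp point. The pads swing forward as they close: fully open they stand 13 mm farther back than shut.
Start: joints at [-1.301, 0.521, -0.036, 1.599, 0.021, 1.021, -0.113], TCP at [0.208, 0.589, 0.231] pointing down, gripper open.
Joint ranges: [-2.91, 2.91], [-0.3, 2.13], [-1.5, 1.42], [0.17, 2.43], [-1.26, 4.41], [0.16, 1.93], [-2.52, 2.52]. Speed limits (rad/s): [1.89, 1.89, 2.39, 2.39, 3.01, 3.01, 3.01].

### API

Orientations are given as [roll, pitch, yaw] about the fixed x, y, z axes, in that order (R = Rz(yaw) Ry(pitch) Rx(roll)).
In Python, from rig import * gives the robot as it stands. The module is installed in compiled form; this text tells all that it offers.
- The arm moves only by the tool apply_moves, never from a script. Its argument "commands" is text: rows parted by semicolons, each of 7 numbers parted by spaces: the opening, from -1 (shut) to 1 (fully open), then the shift along the world's x, y, z in m, then the turn, a rotation vector about the world's x, y, z in rad. In form: hand tx ty tz wx wy wz; .... A call has 1 to 20 rows; each row shifts and turns the pose as measured when the row begins; what a row does not reach is not made up. A row lasts 1/8 s, in which the tool goes at most 62.5 mm and 10.7 degrees, less where a joint would pass 70% of its speed; a pose out of reach is approached as far as the arm can. A call is refused whole if a number of a shift passes 0.0625 or a number of a turn 0.188, either way. A call with a gripper value outside its range is refused whole. The fingers move at their own pace and stop on an object; "newtons" is the grip in N (left out, the last holds). Time passes only in rows, so rows that do not move let the fingers close. It gives the time, the measured TCP pose, the force and the opening at its end, in the units of the state.
- get_state(): the state, without advancing time (a new reading comes with each control period).
- grab_frame(name): name is "scene" or "side" or "wrist"; returns a dict with "color" (420x560x3 uint8, red, green, blue), "intrinsics" (3x3 intrinsics, pixels), "xyz" and "attitude" of the camera in the world; the wrist camera has in their place "mount" (4x4, takes a point from camera to tool coordinates, whose origin is the TCP and whose axes are the tool frame's). Camera axes: x right, y down, z forward; pixel columns grow to the right and rows downward; lengths in m; the calibration is good to about 2 mm. The wrist camera is an equidistant fisheye: a pixel r from the principal point sees the ray r / f radians off the axis. A picture is of the moment at which its call begins: read the wrist's pose just before it. There is no depth.
- sign_off(): hands the job in, once; it reports no verdict.
The state is a dict: "time": time; "joint_positions": joint angles; "qvel": joint speeds; "joint_torque": joint torques, N m; "eef_pos": TCP position; "tcp_rot": TCP orientation; "ft_force": force on the tool from outside, world axes, zero at the start; "moment": the same for the moment, N m; "opening": finger opening in m.
Only numpy, scipy, OpenCV 4.12 (cv2) and the standard library are available. Lean on these libraries where they do the work, as an engineer would, in place of code of your own. Each camera call takes 0.05 s, during which the arm holds its last target. There are 200 camera calls.

## Working session

There is one attempt and no reset: what is moved stays moved. The work goes in short steps, Python scripts to look and compute and a tool call to move; the robot and the scene stay as the last step left them, time stands still between calls to the robot, and variables do not carry over. Pictures are saved under pics/ and viewed, about 8 in all and at most 12, crops included, and the job is handed in when it is done.

Besides the shell and the picture viewer there is one more tool, called after "Request:" as name(argument=value, ...), one argument or row to a line, values as JSON. apply_moves: Moves the arm, as the interface text tells. Its arguments: {"type":"object","properties":{"commands":{"type":"string"},"newtons":{"type":"number"}},"required":["commands"]}

```bash
mkdir -p pics
cat > h.py <<'E'
from rig import *
import numpy as np, cv2
from scipy.spatial.transform import Rotation as R
def tool():
    s=get_state(); T=np.eye(4); T[:3,:3]=R.from_euler('xyz',s['tcp_rot']).as_matrix(); T[:3,3]=s['eef_pos']; return T
def rot(a):
    a=np.array(a,float)
    return a if a.shape==(3,3) else (R.from_euler('xyz',a).as_matrix() if a.size==3 else None)
def snap(n,f):
    T=tool(); d=grab_frame(n); d['T']=T; cv2.imwrite('pics/'+f+'.png',d['color'][...,::-1])
    np.save('pics/'+f+'.npy',d,allow_pickle=True); return d
def load(f): return np.load('pics/'+f+'.npy',allow_pickle=True).item()
def ray(d,u,v):
    K=np.array(d['intrinsics']); x=(u-K[0,2])/K[0,0]; y=(v-K[1,2])/K[1,1]
    if 'mount' in d:
        M=d['T']@np.array(d['mount']); r=np.hypot(x,y); k=np.sin(r)/r if r>1e-9 else 1.
        c=np.array([x*k,y*k,np.cos(r)]); return M[:3,3],M[:3,:3]@c
    c=np.array([x,y,1.]); return np.array(d['xyz']),rot(d['attitude'])@(c/np.linalg.norm(c))
def onz(d,u,v,z):
    o,r=ray(d,u,v); return o+r*(z-o[2])/r[2]
def tri(*obs):
    A=np.zeros((3,3));b=np.zeros(3)
    for d,u,v in obs:
        o,r=ray(d,u,v);P=np.eye(3)-np.outer(r,r);A+=P;b+=P@o
    p=np.linalg.solve(A,b); return p,[np.linalg.norm(np.cross(p-ray(*o)[0],ray(*o)[1])) for o in obs]
E
python3 - <<'E'
from h import *
a=snap('scene','s0');b=snap('side','d0');c=snap('wrist','w0')
for d in (a,b): print(d['intrinsics'],d['xyz'],d['attitude'])
print(c['mount'],c['intrinsics'],get_state())
cv2.imwrite('pics/m0.png',cv2.resize(np.vstack([np.hstack([a['color'],b['color']]),np.hstack([c['color'],c['color']*0])]),(800,600))[...,::-1])
E
```

```text
[[475.75252833   0.         274.2682072 ]
 [  0.         475.75252833 207.41932816]
 [  0.           0.           1.        ]] [0.95235406 0.54194028 0.52959502] [-2.1416076  -0.01569424  2.49721697]
[[384.9813206    0.         275.68108052]
 [  0.         384.9813206  207.71314302]
 [  0.           0.           1.        ]] [0.33135079 0.46024928 0.52517619] [-2.25904638  0.00343178 -2.79013579]
[[ 1.96688465e-04 -2.91959749e-01  9.56430586e-01 -1.43822686e-01]
 [ 9.99999947e-01  3.04780744e-04 -1.12611147e-04  3.12555583e-04]
 [-2.58623703e-04  9.56430558e-01  2.91959794e-01 -7.42523509e-02]
 [ 0.00000000e+00  0.00000000e+00  0.00000000e+00  1.00000000e+00]] [[325.1922621   0.        279.2096905]
 [  0.        325.1922621 213.0093302]
 [  0.          0.          1.       ]] {'time': 0.15, 'joint_positions': array([-1.30122447,  0.52183479, -0.03633884,  1.59984651,  0.02121368,
        1.021068  , -0.11275994]), 'qvel': array([-9.06269621e-04, -1.04310926e-03, -9.80710837e-04, -3.10209630e-03,
       -4.60892121e-05, -7.12937655e-04, -2.66554646e-04]), 'joint_torque': array([ 2.31318481e-03, -9.27383709e+01,  1.98057219e+00, -3.70051932e+01,
        1.79478584e-02,  6.44090411e-03, -3.22005189e-05]), 'eef_pos': array([0.20824252, 0.58904803, 0.23089512]), 'tcp_rot': array([-1.49903174,  1.57002503, -1.83875936]), 'ft_force': array([ 0.45852518, -0.69710327, -0.09056055]), 'moment': array([-0.0335162 , -0.02401649,  0.05983419]), 'opening': 0.08532720743578733}
```

View pics/m0.png

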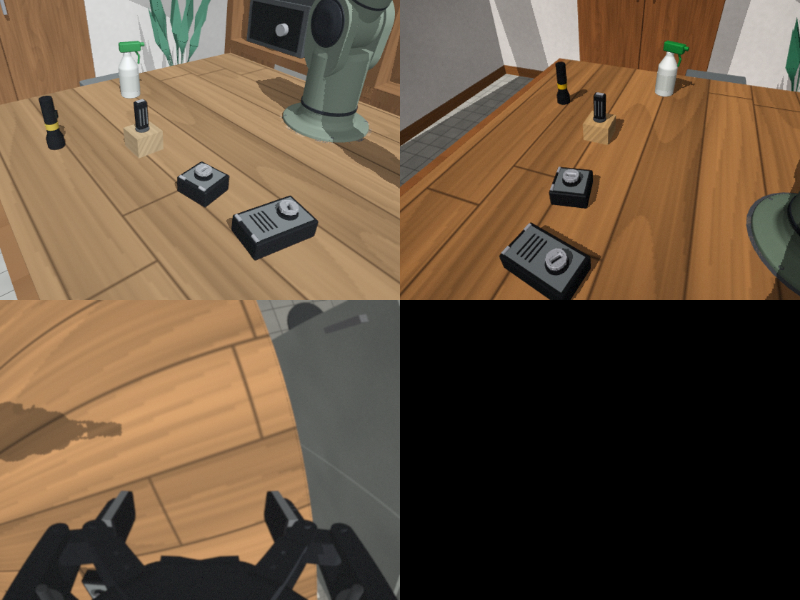

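The overview shows the driver in its stand at scene (197,141) and side (280,133). The long box's screw is at scene (405,293) and side (219,366). I'll enlarge these four crops.

Run:
```python
from h import *
a=load('s0');b=load('d0')
def crop(d,u,v,w,h,k): return cv2.resize(d['color'][v:v+h,u:u+w],None,fx=k,fy=k,interpolation=cv2.INTER_CUBIC)
m=np.vstack([np.hstack([crop(a,160,130,80,100,3)[:300],np.zeros((300,10,3),np.uint8),crop(b,240,120,80,100,3),crop(a,360,260,80,100,3)]),np.zeros((0,730,3),np.uint8)])
c=crop(b,180,320,80,80,3)
cv2.imwrite('pics/m1.png',np.vstack([m,np.pad(c,((0,0),(0,490),(0,0)))])[...,::-1])
print(tri((a,405,293),(b,219,366)),tri((a,197,141),(b,280,133)))
```

```text
(array([0.48737825, 0.25001959, 0.05658723]), [np.float64(0.0004176345165311225), np.float64(0.000417634516531159)]) (array([ 0.5670182 , -0.204644  ,  0.14418929]), [np.float64(0.0011067866643236174), np.float64(0.0011067866643235645)])
```

View pics/m1.png

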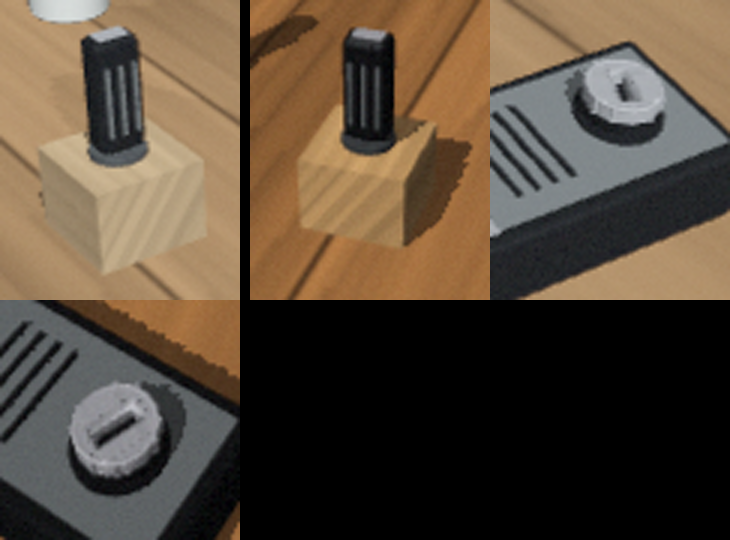

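Request:
apply_moves(
  commands="1 0.04 -0.047 0.005 0 0 0;1 0.04 -0.047 0.005 0 0 0;1 0.04 -0.047 0.005 0 0 0;1 0.04 -0.047 0.005 0 0 0;1 0.04 -0.047 0.005 0 0 0;1 0.04 -0.047 0.005 0 0 0;1 0.02 -0.03 0.005 0 0 0;1 0 0 0 0 0 0",
)

```text
time: 1.15
eef_pos: [0.4702, 0.2688, 0.265]
tcp_rot: [-1.65, 1.568, -1.989]
ft_force: [-1.4, 0.2, 0.5]
opening: 0.0852
```

Run:
```python
from h import *
a=load('s0');b=load('d0')
print('top',tri((a,196.7,141.7),(b,279.7,132)),'collar',tri((a,199.7,179.3),(b,279.7,167.7)),'slot',tri((a,406,288.3),(b,219,362.3)))
p=onz(b,210,366.7,.057);q=onz(b,227.7,356,.057);print(np.degrees(np.arctan2(*(q-p)[1::-1])))
w=snap('wrist','w1');T=w['T'];s=get_state()
print(T.round(3),s['joint_positions'].round(3),s['time'])
```

```text
top (array([ 0.56799884, -0.2050815 ,  0.14438402]), [np.float64(0.0003835918686630215), np.float64(0.0003835918686630178)]) collar (array([ 0.56733392, -0.20478751,  0.06021599]), [np.float64(0.001774461526548925), np.float64(0.001774461526548826)]) slot (array([0.48675697, 0.24949091, 0.06503114]), [np.float64(0.0005038500574378851), np.float64(0.0005038500574379909)])
-125.29543935610073
[[-0.001  0.332  0.943  0.47 ]
 [-0.003  0.943 -0.332  0.269]
 [-1.    -0.003 -0.     0.265]
 [ 0.     0.     0.     1.   ]] [-0.68   0.354  0.063  1.783 -0.025  1.008  0.626] 1.2
```

View pics/w1.png

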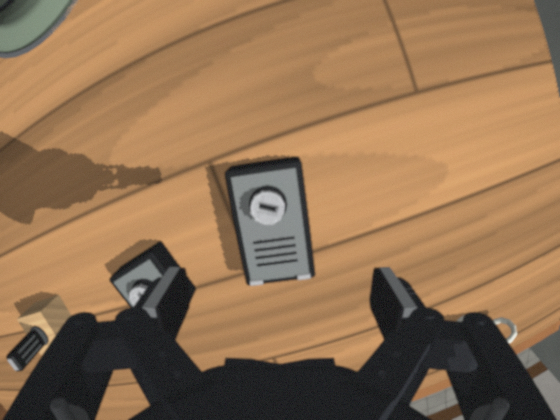

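The wrist view shows the long box upright in the picture, its screw at (268,207) with the slot almost horizontal and the ribs below it. I'll measure the slot and box directions by mask.

Run:
```python
from h import *
w=load('w1');c=w['color'].astype(int);g=c.mean(2)
print('tri', tri((w,268,207),(load('s0'),406,288.3),(load('d0'),219,362.3)))
sub=g[186:228,246:290]
# head: bright
br=((g>125)&(np.ptp(c,axis=2)<40)).astype(np.uint8)
n,l,st,ce=cv2.connectedComponentsWithStats(br)
for i in range(1,n):
    x,y,ww,hh,A=st[i]
    if A>100 and 200<ce[i][0]<320 and 150<ce[i][1]<290: print('bright',st[i],ce[i])
i=l[200,262] or l[213,262]
cn=max(cv2.findContours((l==i).astype(np.uint8),cv2.RETR_EXTERNAL,cv2.CHAIN_APPROX_NONE)[0],key=cv2.contourArea)
el=cv2.fitEllipse(cn);print('head',el)
m=np.zeros(g.shape,np.uint8);cv2.drawContours(m,[cv2.convexHull(cn)],-1,1,-1);m=cv2.erode(m,np.ones((5,5)))
yy,xx=np.nonzero((m>0)&(g<100));P=np.array([onz(w,u,v,.062)[:2] for u,v in zip(xx,yy)])
cen=P.mean(0);U,S,V=np.linalg.svd(P-cen);print('slot',len(P),cen,np.degrees(np.arctan2(V[0,1],V[0,0])),S, xx.mean(),yy.mean())
print('headc',onz(w,*el[0],.07))
gr=((np.ptp(c,axis=2)<25)&(g>70)&(g<150)).astype(np.uint8);gr[:150]=0;gr[300:]=0;gr[:,:215]=0;gr[:,320:]=0
cn=max(cv2.findContours(cv2.morphologyEx(gr,cv2.MORPH_OPEN,np.ones((3,3))),cv2.RETR_EXTERNAL,cv2.CHAIN_APPROX_NONE)[0],key=cv2.contourArea)
Q=np.array([onz(w,*p[0],.045)[:2] for p in cn],np.float32);r=cv2.minAreaRect(Q);print('box',r);B=cv2.boxPoints(r);print([np.degrees(np.arctan2(*(B[k+1]-B[k])[::-1])) for k in (0,1)])
```

```text
tri (array([0.48735284, 0.24943818, 0.06543327]), [np.float64(0.0009707912198271292), np.float64(0.0008242847889061848), np.float64(0.0006744144208328041)])
bright [ 232  169   79  117 5156] [272.20965865 224.61016292]
head ((271.2399597167969, 225.0613250732422), (69.20818328857422, 133.39151000976562), 170.4759521484375)
slot 970 [0.51381205 0.23944487] -4.88966426624225 [1.20467355 0.43899948] 267.71649484536084 228.24329896907216
headc [0.50772924 0.24587934 0.07      ]
box ((0.5192104578018188, 0.24140755832195282), (0.07712831348180771, 0.1379215121269226), 78.80974578857422)
[np.float32(-11.190262), np.float32(78.8097)]
```

Request:
apply_moves(
  commands="1 0.012 -0.06 0.004 0 0 0;1 0.012 -0.06 0.004 0 0 0;1 0.012 -0.06 0.004 0 0 0;1 0.012 -0.06 0.004 0 0 0;1 0.012 -0.06 0.004 0 0 0;1 0.012 -0.06 0 0 0 0;1 0.012 -0.06 0 0 0 0;1 0 -0.04 0 0 0 0;1 0 0 0 0 0 0",
)

```text
time: 2.33
eef_pos: [0.5522, -0.1904, 0.283]
tcp_rot: [-3.015, 1.566, 2.951]
ft_force: [0.3, 1.1, -0.1]
opening: 0.0852
```

Run:
```python
from h import *
w=snap('wrist','w2');print(w['T'].round(4),get_state()['joint_positions'].round(3))
```

```text
[[-4.400e-03  3.115e-01  9.503e-01  5.522e-01]
 [ 9.000e-04  9.503e-01 -3.115e-01 -1.904e-01]
 [-1.000e+00 -6.000e-04 -4.500e-03  2.830e-01]
 [ 0.000e+00  0.000e+00  0.000e+00  1.000e+00]] [ 0.055  0.416  0.241  1.657 -0.11   1.087  1.584]
```

View pics/w2.png

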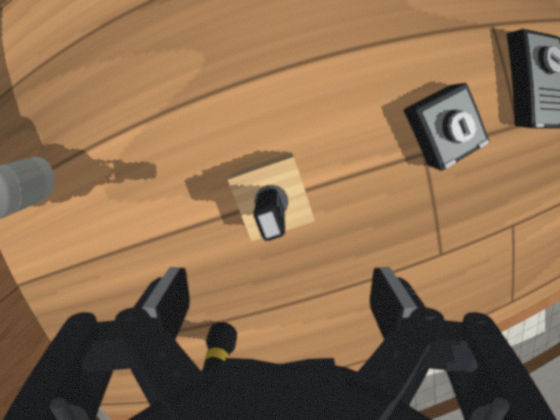

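The wrist view over the stand shows the driver's grey cap at about (268,225), the collar at (272,200), and the block at (272,198). I'll zoom in on the cap and the screw slot together.

Run:
```python
from h import *
w=load('w2');v=load('w1')
k=lambda d,x,y:cv2.resize(d['color'][y:y+50,x:x+50],None,fx=8,fy=8,interpolation=cv2.INTER_CUBIC)
cv2.imwrite('pics/m2.png',np.hstack([k(w,245,192),k(v,243,182)])[...,::-1])
```

```text
(no output)
```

View pics/m2.png

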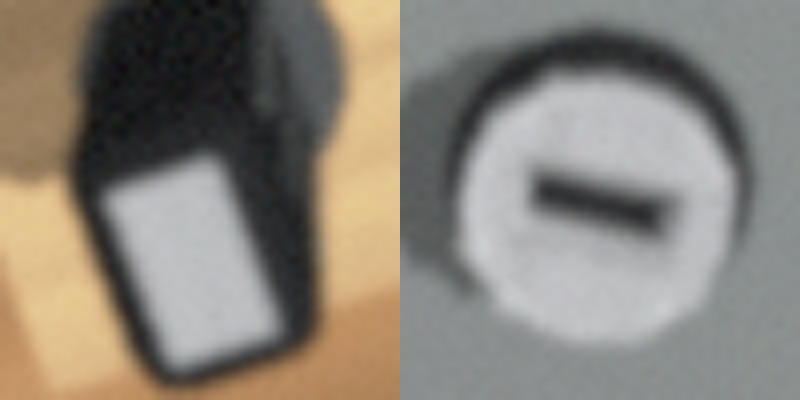

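The cap appears as a clean rectangle, and the slot as a dark bar tilted about 12 degrees in the picture.

Run:
```python
from h import *
w=load('w2');v=load('w1');a=load('s0');b=load('d0')
c=np.array([[105,190],[213,155],[285,328],[175,372]])/8+[245-.5,192-.5]
m=c.mean(0);print('top',tri((w,*m),(a,196.7,141.7),(b,279.7,132)),tri((a,196.7,141.7),(b,279.7,132)))
P=np.array([onz(w,*p,.144)[:2] for p in c]);print(P.round(4))
ang=lambda d:np.degrees(np.arctan2(d[1],d[0]))
print('long',ang(P[3]-P[0]),ang(P[2]-P[1]),'short',ang(P[1]-P[0]),ang(P[2]-P[3]),np.linalg.norm(P[3]-P[0]),np.linalg.norm(P[1]-P[0]))
e=np.array([[133,190],[260,217]])/8+[243-.5,182-.5]
S=[onz(v,*p,.06)[:2] for p in e];print('slot',S,np.mean(S,0),ang(S[1]-S[0]),np.linalg.norm(S[1]-S[0]))
em=e.mean(0);print(tri((v,*em),(a,406,288.3),(b,219,362.3)))
h=np.array([(200+0),207])/8+[243-.5,182-.5];print('headc',onz(v,*h,.07))
T=w['T'];print('tool y',ang(T[:2,1]),'tool z',ang(T[:2,2]))
```

```text
top (array([ 0.56873429, -0.20559537,  0.14446176]), [np.float64(0.0014808136946328776), np.float64(0.001106936804099882), np.float64(0.000563377212065073)]) (array([ 0.56799884, -0.2050815 ,  0.14438402]), [np.float64(0.0003835918686630215), np.float64(0.0003835918686630178)])
[[ 0.5591 -0.2132]
 [ 0.5589 -0.2001]
 [ 0.5813 -0.1988]
 [ 0.5826 -0.2127]]
long 1.0341222996557904 3.271067697914246 short 90.47426556794423 95.0262420480741 0.023512501403704436 0.013038499198704197
slot [array([0.48444752, 0.23961335]), array([0.49401401, 0.25500747])] [0.48923077 0.24731041] 58.1416203644955 0.01812447421255511
(array([0.48717136, 0.24898475, 0.06510448]), [np.float64(0.0012098468411352265), np.float64(0.0010989884389239809), np.float64(0.0002947823304109689)])
headc [0.48730392 0.24892705 0.07      ]
tool y 71.85311786712177 tool z -18.147029202841175
```

Request:
apply_moves(
  commands="1 0.008 -0.007 0 0 -0.004 0.175;1 0.008 -0.007 0 0 0 0.175;1 0 0 -0.03 0 0 0;1 0 0 -0.03 0 0 0;1 0 0 0 0 0 0",
)

```text
time: 3.0
eef_pos: [0.5717, -0.1905, 0.2212]
tcp_rot: [1.645, 1.565, 1.705]
ft_force: [0.1, 0.2, 0.1]
opening: 0.0852
```

Run:
```python
from h import *
s=get_state();T=tool();print(T.round(4),s['joint_positions'].round(3),np.degrees(np.arctan2(T[1,2],T[0,2])))
```

```text
[[-7.000e-04 -6.070e-02  9.982e-01  5.717e-01]
 [ 5.500e-03  9.981e-01  6.070e-02 -1.905e-01]
 [-1.000e+00  5.500e-03 -4.000e-04  2.212e-01]
 [ 0.000e+00  0.000e+00  0.000e+00  1.000e+00]] [ 0.127  0.502  0.143  1.677 -0.089  0.971  1.935] 3.482841017002964
```

Request:
apply_moves(
  commands="1 -0.004 -0.0145 0 -0.005 0 -0.02;1 0 0 0 0 0 0;1 0 0 0 0 0 0",
)

```text
time: 3.38
eef_pos: [0.5689, -0.2046, 0.2241]
tcp_rot: [-0.134, 1.568, -0.093]
ft_force: [-0.4, -0.1, -0.1]
opening: 0.0854
```

Run:
```python
from h import *
w=snap('wrist','w3');T=w['T'];print(T.round(4),np.degrees(np.arctan2(T[1,2],T[0,2])))
c=w['color'].astype(int);g=c.mean(2);m=((g>130)&(np.ptp(c,axis=2)<30)).astype(np.uint8);m[:,:200]=0;m[:,360:]=0
n,l,st,ce=cv2.connectedComponentsWithStats(m)
for i in range(1,n):
    if st[i][4]>60:
        cn=cv2.findContours((l==i).astype(np.uint8),0,1)[0][0]
        Q=np.array([onz(w,*p[0],.1445)[:2] for p in cn],np.float32);print(st[i],ce[i],onz(w,*ce[i],.1445),cv2.minAreaRect(Q))
```

```text
[[ 2.500e-03 -4.110e-02  9.992e-01  5.689e-01]
 [-2.000e-04  9.992e-01  4.110e-02 -2.046e-01]
 [-1.000e+00 -3.000e-04  2.500e-03  2.241e-01]
 [ 0.000e+00  0.000e+00  0.000e+00  1.000e+00]] 2.357591382961304
[268 208  19  30 561] [277.04812834 222.52228164] [ 0.57039374 -0.20591972  0.1445    ] ((0.570547878742218, -0.20597466826438904), (0.022238094359636307, 0.013234052807092667), 2.408773422241211)
```

Request:
apply_moves(
  commands="1 0.001 -0.001 -0.035 0 0 0;1 0 0 -0.035 0 0 0;1 0 0 -0.03 0 0 0;1 0 0 -0.015 0 0 0;1 0 0 0 0 0 0;1 0 0 0 0 0 0",
)

```text
time: 4.18
eef_pos: [0.572, -0.206, 0.1098]
tcp_rot: [-0.205, 1.562, -0.164]
ft_force: [0.5, 0.6, 0.3]
opening: 0.0855
```

Request:
apply_moves(
  commands="1 -0.002 0 -0.019 0 0.008 0;1 0 0 0 0 0 0",
)

```text
time: 4.42
eef_pos: [0.5706, -0.2062, 0.0912]
tcp_rot: [-0.748, 1.568, -0.707]
ft_force: [1.5, -0.2, 0.8]
opening: 0.085
```

Run:
```python
from h import *
print(tool().round(4))
```

```text
[[ 0.0022 -0.041   0.9992  0.5706]
 [-0.0019  0.9992  0.041  -0.2062]
 [-1.     -0.002   0.0021  0.0912]
 [ 0.      0.      0.      1.    ]]
```

Request:
apply_moves(
  commands="-1 0 0 0 0 0 0;-1 0 0 0 0 0 0;-1 0 0 0 0 0 0;-1 0 0 0 0 0 0;-1 0 0 0 0 0 0;-1 0 0 0 0 0 0;-1 0 0 0 0 0 0;-1 0 0 0 0 0 0",
  newtons=70,
)

```text
time: 5.42
eef_pos: [0.5711, -0.2063, 0.0923]
tcp_rot: [-0.599, 1.567, -0.558]
ft_force: [-0.2, 0.2, -0.5]
opening: 0.0235
```

Run:
```python
from h import *
print(tool().round(4),get_state()['joint_positions'])
```

```text
[[ 0.0035 -0.041   0.9992  0.5711]
 [-0.0022  0.9992  0.041  -0.2063]
 [-1.     -0.0024  0.0035  0.0923]
 [ 0.      0.      0.      1.    ]] [ 0.16539673  0.67009049  0.12163893  1.76526795 -0.11411031  0.70905514
  1.95919874]
```

Request:
apply_moves(
  commands="-1 0 0 0.03 0 0 0;-1 0 0 0.03 0 0 0;-1 0 0 0.03 0 0 0;-1 0 0 0.03 0 0 0;-1 -0.01 0.05 0 0 0 0.12;-1 -0.01 0.05 0 0 0 0.12;-1 -0.01 0.05 0 0 0 0.12;-1 -0.01 0.05 0 0 0 0.12;-1 -0.01 0.05 0 0 0 0.12;-1 -0.01 0.05 0 0 0 0.12;-1 -0.01 0.05 0 0 0 0.12;-1 -0.01 0.05 0 0 0 0.12;-1 0 0 0 0 0 0;-1 0 0 0 0 0 0",
)

```text
time: 7.18
eef_pos: [0.4855, 0.205, 0.2165]
tcp_rot: [-0.779, 1.564, 0.252]
ft_force: [1.0, -0.2, -0.9]
opening: 0.0232
```

Run:
```python
from h import *
T=tool();print(T.round(4),np.degrees(np.arctan2(T[1,2],T[0,2])),get_state()['joint_positions'])
```

```text
[[ 0.0067 -0.8579  0.5138  0.4855]
 [ 0.0017  0.5138  0.8579  0.205 ]
 [-1.     -0.0049  0.005   0.2165]
 [ 0.      0.      0.      1.    ]] 59.083059908636216 [-0.37697027  0.38501057 -0.17701364  1.87259769  0.08814951  0.88465416
  2.00522633]
```

Request:
apply_moves(
  commands="-1 0.001 0.03 -0.02 0 0.003 -0.03;-1 0.0005 0.013 -0.02 0 0 0;-1 0 0 0 0 0 0;-1 0 0 0 0 0 0",
)

```text
time: 7.68
eef_pos: [0.489, 0.2445, 0.1766]
tcp_rot: [-0.925, 1.565, 0.067]
ft_force: [-0.1, -0.3, -1.0]
opening: 0.0235
```

Run:
```python
from h import *
w=snap('wrist','w4');T=w['T'];a=snap('scene','s4');b=snap('side','d4')
print(T.round(4),np.degrees(np.arctan2(T[1,2],T[0,2])))
def crop(d,u,v,w,h,k): return cv2.resize(d['color'][v:v+h,u:u+w],None,fx=k,fy=k,interpolation=cv2.INTER_CUBIC)
cv2.imwrite('pics/m4.png',np.hstack([crop(w,240,140,80,150,4)[:600,:300],crop(a,360,200,60,150,4),crop(b,180,260,65,150,4)[:,:]])[...,::-1])
```

```text
[[ 5.300e-03 -8.370e-01  5.471e-01  4.890e-01]
 [ 4.000e-04  5.471e-01  8.370e-01  2.445e-01]
 [-1.000e+00 -4.300e-03  3.200e-03  1.766e-01]
 [ 0.000e+00  0.000e+00  0.000e+00  1.000e+00]] 56.82914635408336
```

View pics/m4.png

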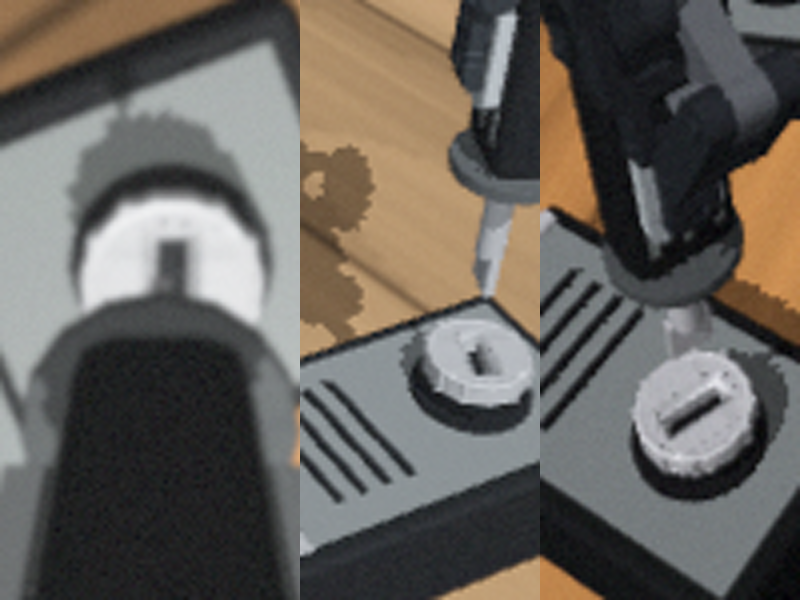

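The pictures show the slot vertical in the wrist view at crop (172,265), almost in line with the handle. The blade tip is at scene (407,274) and side (216,349), above the slot at scene (406,289) and side (218,361).

Run:
```python
from h import *
w=load('w4');a=load('s4');b=load('d4');T=w['T']
t=tri((a,406.5,273.8),(b,216,348.3));print('tip',t,'tool',T[:3,:3].T@(t[0]-T[:3,3]))
s=tri((a,405.6,289),(b,218,360.5));print('slot',s)
for dx in (.155,.190): print(onz(w,240+172/4-.4,140+dx*1000/4*0+240/4,.066), onz(w,283-.4,140+290/4,.066))
x=[onz(w,240+172/4-.4,140+r/4,.066) for r in(240,295)];d=x[1]-x[0];print('slotdir',np.degrees(np.arctan2(d[1],d[0])))
n=T[:3,1]; print('lateral slot minus TCP along tool y',[(p-T[:3,3])@n for p in x],'slot tri',(s[0]-T[:3,3])@n,(s[0]-T[:3,3])@T[:3,2])
h=onz(w,240+165/4-.4,140+350/4,.15);print('handle lateral',(h-T[:3,3])@n)
```

```text
tip (array([0.48932756, 0.24681925, 0.09182443]), [np.float64(0.000611568239651839), np.float64(0.0006115682396517737)]) tool [0.08478271 0.00137247 0.00179186]
slot (array([0.48856733, 0.2491987 , 0.06558294]), [np.float64(0.0015926827255099778), np.float64(0.001592682725510067)])
[0.48332863 0.23974483 0.066     ] [0.48908175 0.24860757 0.066     ]
[0.48332863 0.23974483 0.066     ] [0.48908175 0.24860757 0.066     ]
slotdir 57.01172228417846
lateral slot minus TCP along tool y [np.float64(0.002632960480701833), np.float64(0.002670198057459517)] slot tri 0.0034224281124847996 0.00328339964242389
handle lateral 0.0008911638132273402
```

Request:
apply_moves(
  commands="-1 -0.001 0.002 0 0 0 0;-1 0 0 -0.016 0 0.001 0;-1 0 0 0 0 0 0;-1 0 0 0 0 0 0",
)

```text
time: 8.32
eef_pos: [0.4882, 0.2465, 0.1601]
tcp_rot: [-0.804, 1.565, 0.187]
ft_force: [1.2, -0.1, -0.6]
opening: 0.0234
```

Run:
```python
from h import *
T=tool();print(T.round(4),np.degrees(np.arctan2(T[1,2],T[0,2])),get_state()['ft_force'])
```

```text
[[ 0.0054 -0.8368  0.5475  0.4882]
 [ 0.001   0.5475  0.8368  0.2465]
 [-1.     -0.0039  0.0038  0.1601]
 [ 0.      0.      0.      1.    ]] 56.80311504555973 [ 1.15774218 -0.05328028 -0.61804114]
```

Request:
apply_moves(
  commands="-1 0 0 -0.007 0 0 0;-1 0 0 -0.006 0 0 0;-1 0 0 0 0 0 0",
)

```text
time: 8.7
eef_pos: [0.4882, 0.2465, 0.1461]
tcp_rot: [-0.803, 1.565, 0.188]
ft_force: [0.5, -0.2, -2.1]
opening: 0.0231
```

Request:
apply_moves(
  commands="-1 0 0 -0.004 0 0 0;-1 0 0 -0.002 0 0 0;-1 0 0 0 0 0 0",
)

```text
time: 9.07
eef_pos: [0.4882, 0.2466, 0.1399]
tcp_rot: [-0.784, 1.565, 0.207]
ft_force: [-0.1, 0.3, -1.2]
opening: 0.023
```

Request:
apply_moves(
  commands="-1 0 0 -0.002 0 0 0;-1 0 0 0 0 0 0;-1 0 0 0 0 0 0",
)

```text
time: 9.45
eef_pos: [0.4885, 0.2467, 0.1382]
tcp_rot: [-0.758, 1.565, 0.233]
ft_force: [-0.4, -0.0, 2.2]
opening: 0.0232
```

Request:
apply_moves(
  commands="-1 0 0 -0.003 0 0 0;-1 0 0 0 0 0 0",
)

```text
time: 9.7
eef_pos: [0.4885, 0.2467, 0.1354]
tcp_rot: [-0.742, 1.564, 0.249]
ft_force: [-2.1, -1.2, 6.8]
opening: 0.0235
```

Request:
apply_moves(
  commands="-1 -0.0002 0.0001 0 0 0 -0.1;-1 -0.0002 0.0001 0 0 0 -0.1;-1 -0.0002 0.0001 0 0 0 -0.1;-1 0 0 0 0 0 0",
)

```text
time: 10.2
eef_pos: [0.4887, 0.2474, 0.1359]
tcp_rot: [-0.627, 1.562, 0.054]
ft_force: [-2.6, -1.5, 5.5]
opening: 0.0234
```

```bash
cat > st.py <<'E'
from h import *
T=tool();s=get_state();print(T.round(4),'yaw',np.degrees(np.arctan2(T[1,2],T[0,2])),s['ft_force'].round(2),s['moment'].round(3),s['joint_positions'].round(2))
E
python3 st.py
```

```text
[[ 8.600e-03 -6.297e-01  7.768e-01  4.887e-01]
 [ 5.000e-04  7.768e-01  6.297e-01  2.474e-01]
 [-1.000e+00 -5.000e-03  6.900e-03  1.359e-01]
 [ 0.000e+00  0.000e+00  0.000e+00  1.000e+00]] yaw 39.030583175487294 [-2.55 -1.47  5.49] [-0.359  0.51   0.06 ] [-0.52  0.52 -0.08  1.9   0.06  0.72  1.61]
```

Request:
apply_moves(
  commands="-1 -0.0004 0.0001 -0.0004 0 0.003 -0.12;-1 -0.0004 0.0001 -0.0002 0 0 -0.12;-1 -0.0004 0.0001 -0.0002 0 0 -0.12;-1 -0.0004 0 0 0 0 -0.12;-1 0 0 0 0 0 0",
)

```text
time: 10.82
eef_pos: [0.4886, 0.2472, 0.1358]
tcp_rot: [-0.516, 1.562, -0.331]
ft_force: [-0.7, -2.0, 6.3]
opening: 0.0231
```

```bash
python3 st.py
```

```text
[[ 0.0081 -0.1836  0.983   0.4886]
 [-0.0028  0.983   0.1836  0.2472]
 [-1.     -0.0043  0.0075  0.1358]
 [ 0.      0.      0.      1.    ]] yaw 10.582036151986511 [-0.66 -2.03  6.3 ] [-0.291  0.502  0.012] [-0.62  0.52  0.06  1.9  -0.03  0.71  1.21]
```

Request:
apply_moves(
  commands="-1 -0.0005 0.0002 -0.0002 0 0.003 -0.12;-1 -0.0004 0.0002 -0.0002 0 0 -0.12;-1 -0.0004 0.0002 -0.0002 0 0 -0.12;-1 -0.0004 0 0 0 0 -0.08;-1 0 0 0 0 0 0",
)

```text
time: 11.45
eef_pos: [0.4884, 0.2472, 0.1358]
tcp_rot: [-0.454, 1.562, -0.724]
ft_force: [-1.3, -0.6, 5.9]
opening: 0.0237
```

```bash
python3 st.py
```

```text
[[ 0.0064  0.2673  0.9636  0.4884]
 [-0.0057  0.9636 -0.2672  0.2472]
 [-1.     -0.0038  0.0077  0.1358]
 [ 0.      0.      0.      1.    ]] yaw -15.499659964405401 [-1.35 -0.6   5.94] [-0.364  0.466  0.073] [-0.71  0.53  0.18  1.9  -0.13  0.72  0.84]
```

Request:
apply_moves(
  commands="-1 -0.0004 0.0002 -0.0002 0 0.001 -0.06;-1 -0.0003 0.0002 0 0 0 -0.06;-1 0 0 0 0 0 0",
)

```text
time: 11.82
eef_pos: [0.4883, 0.2472, 0.1359]
tcp_rot: [-0.437, 1.562, -0.831]
ft_force: [-2.0, -1.3, 5.9]
opening: 0.0235
```

```bash
python3 st.py
```

```text
[[ 0.0061  0.3845  0.9231  0.4883]
 [-0.0067  0.9231 -0.3845  0.2472]
 [-1.     -0.0038  0.0082  0.1359]
 [ 0.      0.      0.      1.    ]] yaw -22.613449205129072 [-1.98 -1.32  5.9 ] [-0.217  0.44   0.063] [-0.74  0.54  0.22  1.9  -0.15  0.72  0.74]
```

Request:
apply_moves(
  commands="-1 0 0 0 0 0 -0.06;-1 0 0 0 0 0 0",
)

```text
time: 12.08
eef_pos: [0.4884, 0.2472, 0.136]
tcp_rot: [-0.426, 1.562, -0.883]
ft_force: [-1.5, -1.4, 5.8]
opening: 0.0236
```

```bash
python3 st.py
```

```text
[[ 0.0058  0.4408  0.8976  0.4884]
 [-0.0071  0.8976 -0.4407  0.2472]
 [-1.     -0.0038  0.0084  0.136 ]
 [ 0.      0.      0.      1.    ]] yaw -26.15267018577808 [-1.47 -1.37  5.79] [-0.217  0.512  0.073] [-0.75  0.54  0.23  1.9  -0.17  0.72  0.69]
```

Request:
apply_moves(
  commands="-1 0 0 -0.0005 0 0 -0.06;-1 0 0 0 0 0 -0.06;-1 0 0 0 0 0 0",
)

```text
time: 12.45
eef_pos: [0.4883, 0.2471, 0.1356]
tcp_rot: [-0.428, 1.561, -1.008]
ft_force: [-0.3, -1.5, 6.5]
opening: 0.0231
```

Run:
```python
exec(open('st.py').read())
w=snap('wrist','w5');a=snap('scene','s5');b=snap('side','d5')
def crop(d,u,v,w,h,k): return cv2.resize(d['color'][v:v+h,u:u+w],None,fx=k,fy=k,interpolation=cv2.INTER_CUBIC)
cv2.imwrite('pics/m5.png',np.hstack([crop(w,240,140,80,150,4)[:600,:320],crop(a,360,220,60,150,4),crop(b,180,270,60,150,4)])[...,::-1])
```

```text
[[ 0.0051  0.5478  0.8366  0.4883]
 [-0.0081  0.8366 -0.5477  0.2471]
 [-1.     -0.004   0.0087  0.1356]
 [ 0.      0.      0.      1.    ]] yaw -33.211938517528175 [-0.29 -1.5   6.46] [-0.29   0.537  0.264] [-0.78  0.54  0.27  1.9  -0.19  0.72  0.59]
```

View pics/m5.png

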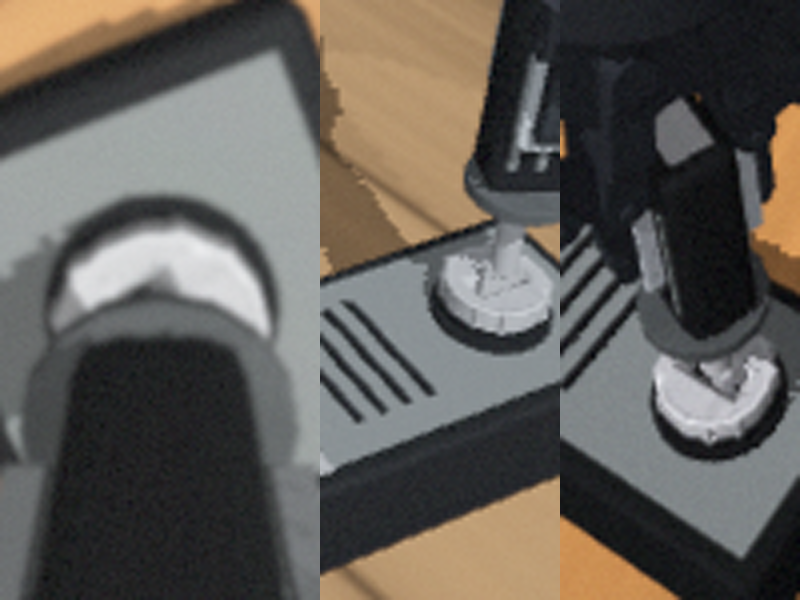

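The pictures show the blade in the slot and the slot about parallel to the box's long side. The moment jumped to 0.26 N m, so I'll make one small turn more to confirm the stop.

Request:
apply_moves(
  commands="-1 0 0 -0.0003 0 0 -0.05;-1 0 0 0 0 0 0",
)

```text
time: 12.85
eef_pos: [0.4884, 0.2471, 0.1355]
tcp_rot: [-0.422, 1.561, -1.052]
ft_force: [-1.8, 0.1, 7.2]
opening: 0.0235
```

```bash
python3 st.py
```

```text
[[ 0.0049  0.5885  0.8085  0.4884]
 [-0.0085  0.8085 -0.5885  0.2471]
 [-1.     -0.004   0.0089  0.1355]
 [ 0.      0.      0.      1.    ]] yaw -36.048852907591204 [-1.76  0.11  7.23] [-0.283  0.493  0.421] [-0.79  0.54  0.28  1.9  -0.2   0.72  0.55]
```

Request:
apply_moves(
  commands="-1 0 0 0 0 0 0.08;-1 0 0 0.003 0 0 0.03;-1 0 0 0.02 0 0 0;-1 0 0 0.025 0 0 0;-1 0 0 0.02 0 0 0;-1 0 0 0 0 0 0",
)

```text
time: 13.6
eef_pos: [0.488, 0.247, 0.2043]
tcp_rot: [-0.511, 1.56, -1.027]
ft_force: [0.3, -0.7, -2.8]
opening: 0.0235
```

Run:
```python
exec(open('st.py').read())
w=snap('wrist','w6');a=snap('scene','s6');b=snap('side','d6')
def crop(d,u,v,w,h,k): return cv2.resize(d['color'][v:v+h,u:u+w],None,fx=k,fy=k,interpolation=cv2.INTER_CUBIC)
cv2.imwrite('pics/m6.png',np.hstack([crop(w,230,120,80,150,4)[:600,:320],crop(a,360,200,60,150,4),crop(b,180,250,60,150,4)])[...,::-1])
```

```text
[[ 0.0054  0.4932  0.8699  0.488 ]
 [-0.0089  0.8699 -0.4931  0.247 ]
 [-0.9999 -0.0051  0.0091  0.2043]
 [ 0.      0.      0.      1.    ]] yaw -29.545960281062094 [ 0.27 -0.66 -2.8 ] [ 0.046 -0.026 -0.006] [-0.79  0.44  0.28  1.85 -0.14  0.87  0.61]
```

View pics/m6.png

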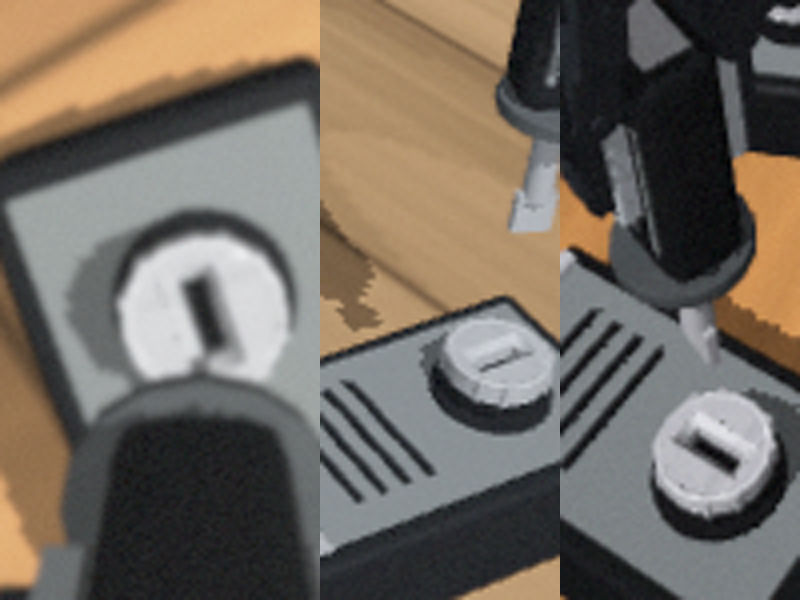

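The slot is now parallel to the box's long side: about 23° against 22° for the box edge in the wrist crop. The blade is clear of it and upright in the grip. Next I move back to the stand.

Request:
apply_moves(
  commands="-1 0.01 -0.05 0.002 0 0 0.07;-1 0.01 -0.05 0 0 0 0.07;-1 0.01 -0.05 0 0 0 0.07;-1 0.01 -0.05 0 0 0 0.07;-1 0.01 -0.05 0 0 0 0.07;-1 0.01 -0.05 0 0 0 0.07;-1 0.01 -0.05 0 0 0 0.07;-1 0.01 -0.05 0 0 0 0.06;-1 0 -0.01 0 0 0 0;-1 0 0 0 0 0 0",
)

```text
time: 15.0
eef_pos: [0.5635, -0.1756, 0.1943]
tcp_rot: [-1.925, 1.559, -1.869]
ft_force: [0.3, -0.0, -0.9]
opening: 0.0232
```

Run:
```python
exec(open('st.py').read())
w=load('w2');c=[(228,180),(293,158),(314,220),(250,240)];P=np.array([onz(w,*p,.06)[:2] for p in c]);print(P,P.mean(0))
print(np.linalg.norm(P-np.roll(P,1,0),axis=1))
```

```text
[[-0.0034 -0.0556  0.9984  0.5635]
 [-0.011   0.9984  0.0556 -0.1756]
 [-0.9999 -0.0107 -0.004   0.1943]
 [ 0.      0.      0.      1.    ]] yaw 3.184784060032327 [ 0.29 -0.02 -0.87] [ 0.056 -0.006  0.004] [ 0.05  0.52  0.2   1.74 -0.11  0.9   1.93]
[[ 0.53077321 -0.24560042]
 [ 0.53013616 -0.16659397]
 [ 0.60825928 -0.16500814]
 [ 0.60861826 -0.2460848 ]] [ 0.56944673 -0.20582183]
[0.07784656 0.07900902 0.07813922 0.08107746]
```

Request:
apply_moves(
  commands="-1 0.005 -0.02 0 0.0088 -0.0069 0;-1 0.002 -0.0105 0 0 0 0;-1 0 0 0 0 0 0;-1 0 0 0 0 0 0",
)

```text
time: 15.5
eef_pos: [0.5708, -0.2011, 0.1928]
tcp_rot: [0.225, 1.569, 0.286]
ft_force: [0.8, -0.1, -0.4]
opening: 0.0233
```

```bash
python3 st.py;python3 - <<'E'
from h import *
w=snap('wrist','w7');a=snap('scene','s7');b=snap('side','d7')
def crop(d,u,v,w,h,k): return cv2.resize(d['color'][v:v+h,u:u+w],None,fx=k,fy=k,interpolation=cv2.INTER_CUBIC)
cv2.imwrite('pics/m7.png',np.hstack([crop(w,230,130,90,150,4)[:600,:320],crop(a,165,100,60,150,4),crop(b,245,90,60,150,4)])[...,::-1])
E
```

```text
[[ 1.400e-03 -6.020e-02  9.982e-01  5.708e-01]
 [ 4.000e-04  9.982e-01  6.020e-02 -2.011e-01]
 [-1.000e+00  3.000e-04  1.400e-03  1.928e-01]
 [ 0.000e+00  0.000e+00  0.000e+00  1.000e+00]] yaw 3.451856726161034 [ 0.78 -0.09 -0.38] [-0.004 -0.002  0.007] [ 0.11  0.54  0.2   1.7  -0.13  0.91  1.98]
```

View pics/m7.png

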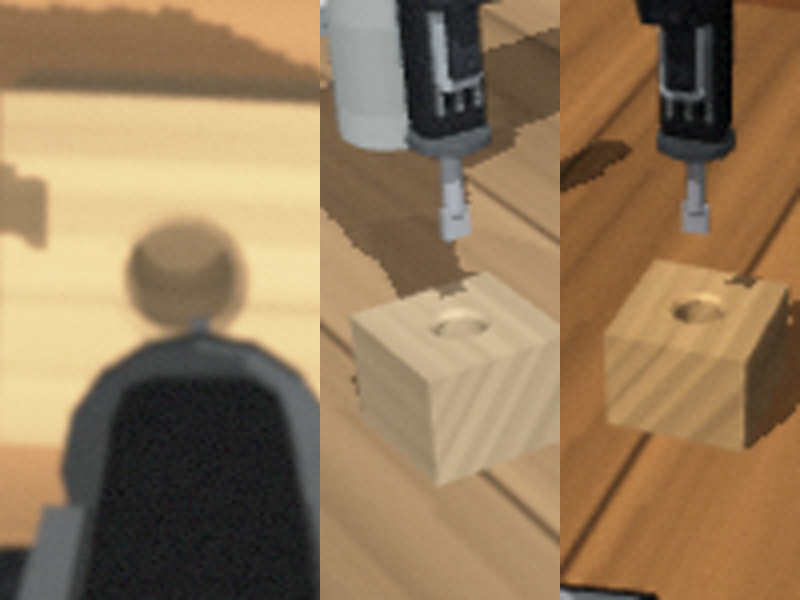

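The pictures show the blade tip at scene (199,160) and side (279,148), above the hole at scene (200,180.5) and side (279.5,168).

Run:
```python
from h import *
a=load('s7');b=load('d7');w=load('w7')
t=tri((a,199,159.7),(b,279.25,147.9));h=tri((a,200,180.5),(b,279.5,167.7));print(t,h,h[0]-t[0]-0)
print('hole by wrist',onz(w,230+186/4-.4,130+274/4-.4,.06))
```

```text
(array([ 0.56787835, -0.20205464,  0.10806509]), [np.float64(0.000993625155581044), np.float64(0.0009936251555809183)]) (array([ 0.56768346, -0.20405789,  0.05917876]), [np.float64(0.0005879070096368788), np.float64(0.0005879070096368552)]) [-0.00019488 -0.00200325 -0.04888633]
hole by wrist [ 0.56770265 -0.2037733   0.06      ]
```

Request:
apply_moves(
  commands="-1 0 -0.0025 0 0 -0.001 0;-1 0 0 -0.02 0 0 0;-1 0 0 -0.02 0 0 0;-1 0 0 -0.015 0 0 0;-1 0 0 0 0 0 0;-1 0 0 0 0 0 0",
)

```text
time: 16.4
eef_pos: [0.5714, -0.2041, 0.1376]
tcp_rot: [-0.131, 1.566, -0.071]
ft_force: [-0.0, 0.4, -1.6]
opening: 0.0234
```

```bash
python3 st.py
```

```text
[[ 4.800e-03 -6.050e-02  9.982e-01  5.714e-01]
 [-3.000e-04  9.982e-01  6.050e-02 -2.041e-01]
 [-1.000e+00 -6.000e-04  4.700e-03  1.376e-01]
 [ 0.000e+00  0.000e+00  0.000e+00  1.000e+00]] yaw 3.468774370641256 [-0.05  0.39 -1.58] [ 0.025 -0.03  -0.01 ] [ 0.12  0.61  0.18  1.74 -0.14  0.8   2.  ]
```

Tip is just inside the mouth with no contact force; continue.

Request:
apply_moves(
  commands="-1 -0.0005 0 -0.018 0 0.001 0;-1 0 0 -0.015 0 0 0;-1 0 0 -0.007 0 0 0;-1 0 0 0 0 0 0;-1 0 0 0 0 0 0",
)

```text
time: 17.02
eef_pos: [0.5711, -0.2041, 0.0953]
tcp_rot: [-0.158, 1.566, -0.098]
ft_force: [-0.6, -0.7, -1.0]
opening: 0.0238
```

```bash
python3 st.py
```

```text
[[ 4.300e-03 -6.050e-02  9.982e-01  5.711e-01]
 [-4.000e-04  9.982e-01  6.050e-02 -2.041e-01]
 [-1.000e+00 -7.000e-04  4.300e-03  9.530e-02]
 [ 0.000e+00  0.000e+00  0.000e+00  1.000e+00]] yaw 3.465925450910282 [-0.59 -0.7  -1.04] [-0.007  0.036  0.008] [ 0.13  0.67  0.16  1.77 -0.16  0.71  2.01]
```

Request:
apply_moves(
  commands="-1 0 0 -0.002 0 0 0;-1 0 0 0 0 0 0;-1 0 0 -0.001 0 0 0;-1 0 0 0 0 0 0",
)

```text
time: 17.52
eef_pos: [0.5715, -0.2043, 0.093]
tcp_rot: [-0.198, 1.565, -0.138]
ft_force: [-0.3, 0.3, -1.2]
opening: 0.0233
```

Request:
apply_moves(
  commands="-1 0 0 -0.001 0 0 0;-1 0 0 0 0 0 0;-1 0 0 -0.001 0 0 0;-1 0 0 0 0 0 0",
)

```text
time: 18.02
eef_pos: [0.5719, -0.2043, 0.0924]
tcp_rot: [-0.166, 1.564, -0.106]
ft_force: [0.6, 0.3, -1.9]
opening: 0.0234
```

Request:
apply_moves(
  commands="-1 -0.0005 0 -0.0015 0 0.001 0;-1 0 0 0 0 0 0;-1 0 0 0 0 0 0",
)

```text
time: 18.4
eef_pos: [0.5723, -0.2044, 0.0923]
tcp_rot: [-0.171, 1.563, -0.11]
ft_force: [0.3, -0.4, -1.0]
opening: 0.0233
```

Request:
apply_moves(
  commands="-1 -0.001 0 -0.0025 0 0.001 0;-1 0 0 0 0 0 0;-1 0 0 0 0 0 0",
)

```text
time: 18.77
eef_pos: [0.5727, -0.2045, 0.0924]
tcp_rot: [-0.157, 1.56, -0.096]
ft_force: [-1.1, -0.2, -1.0]
opening: 0.0236
```

```bash
python3 st.py
```

```text
[[ 0.0105 -0.0605  0.9981  0.5727]
 [-0.001   0.9982  0.0605 -0.2045]
 [-0.9999 -0.0017  0.0105  0.0924]
 [ 0.      0.      0.      1.    ]] yaw 3.4684238134484477 [-1.11 -0.17 -1.03] [ 0.011 -0.019  0.033] [ 0.14  0.67  0.16  1.77 -0.16  0.7   2.01]
```

Request:
apply_moves(
  commands="-1 -0.002 0 -0.001 0 0.006 0;0 0 0 0 0 0 0;1 0 0 0 0 0 0;1 0 0 0 0 0 0;1 0 0 0 0 0 0;1 0 0 0 0 0 0;1 0 0 0 0 0 0;1 0 0 0 0 0 0",
)

```text
time: 19.77
eef_pos: [0.5718, -0.2045, 0.0912]
tcp_rot: [-0.278, 1.565, -0.218]
ft_force: [0.0, 1.0, -0.5]
opening: 0.0853
```

```bash
python3 st.py
```

```text
[[ 0.0061 -0.0605  0.9981  0.5718]
 [-0.0014  0.9982  0.0605 -0.2045]
 [-1.     -0.0017  0.006   0.0912]
 [ 0.      0.      0.      1.    ]] yaw 3.469094667787069 [ 0.03  0.97 -0.45] [ 0.034 -0.06   0.005] [ 0.14  0.67  0.16  1.77 -0.16  0.7   2.01]
```

Request:
apply_moves(
  commands="1 0 0 0.02 0 0 0;1 0 0 0.03 0 0 0;1 0 0 0.04 0 0 0;1 0 0 0.04 0 0 0;1 0 0 0.04 0 0 0;1 0 0 0 0 0 0;1 0 0 0 0 0 0",
)

```text
time: 20.65
eef_pos: [0.5705, -0.2041, 0.2659]
tcp_rot: [-0.243, 1.566, -0.183]
ft_force: [0.2, -0.1, -0.9]
opening: 0.0855
```

Run:
```python
from h import *
a=snap('scene','s8');b=snap('side','d8');w=snap('wrist','w8')
def crop(d,u,v,w,h,k): return cv2.resize(d['color'][v:v+h,u:u+w],None,fx=k,fy=k,interpolation=cv2.INTER_CUBIC)
cv2.imwrite('pics/m8.png',np.hstack([crop(a,160,110,70,130,3),crop(b,240,100,70,130,3),crop(a,340,240,80,130,3)])[...,::-1])
```

```text
(no output)
```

View pics/m8.png

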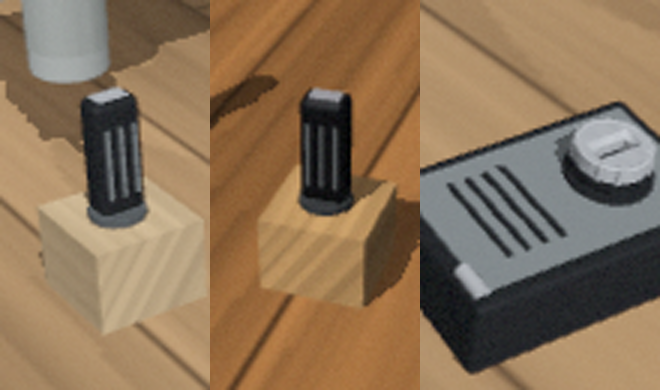

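The driver stands upright in the stand with its collar on the block in both views. The slot still lies along the box's long side, so I'm handing in.

```bash
python3 -c "
from rig import *
print(sign_off())"
```

```text
the job is handed in; nothing more can be done
None
```

I fastened the cover screw on the longer box and put the screwdriver back upright in its stand, released. The job was handed in at about 21 s of the 58 s allowed.

- **Screw:** I pressed with about 6–7 N, sinking the screw about 3.5 mm, and turned clockwise until it stopped. The turning moment rose from about 0.07 to 0.42 N m at the stop. Afterwards the slot was parallel to the box's long side in the wrist view (about 23° against 22° for the box edge). It looked the same in the last scene picture.
- **Disagreement:** the blade had to turn about 22–25° past the slot's final direction before the stop, not the roughly 10° stated. I think this was play plus some twist in the grip. The pictures show the screw did turn fully.
- **Screwdriver:** it stands upright in the stand with its collar on the block in both views. The gripper is open and about 12 cm above the handle. The last few millimetres of lowering gave no clear contact force, so I relied on the measured height, which matched the grasp height within about 0.1 mm.

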